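Clean a test stud and hold the pendulum angle gauge on its knot at the set angle

TASK

Scrape the loose chips off the top of the stud in the vise with the scraper block, not with the fingers, and stand the block upright on the bench again. Then take the angle gauge by its grip, set its foot lengthwise on the proud knot of the stud and rock it there until the swinging pointer comes to rest in the notch of the index clip. Finish holding it just so, gripped, with the foot pressed against the knot and the pointer on the mark, because I shall slip packing under it; leave everything else on the bench where it is.

Things in the scene. Friction and masses are not known exactly. Their poses are not given: they have to be found in the camera images.
- vise: Low dark steel bench vise bolted to the bench, fixed; origin on the bench under the middle of the jaw opening. Its x runs through the jaws: clamp screw with a cross bar to -x (ends 212 mm out, 70 mm high), back jaw to +x (ends 82 mm out). Jaw tops 90 mm above the bench; jaws 110 mm wide along y.
- stud: Wooden stud block clamped immovably in the vise: two timber lengths nailed together, 89 mm (x) by 300 mm (y, lengthwise) by 76 mm high; flat top 111 mm above the bench. Origin under its centre; x across the stud, away from the robot.
- knot_top (a point): Middle of the crest of the proud knot on the stud, 125 mm above the bench; axes as the stud's. The knot is a rounded swelling right across the top at mid-length: part of a level cylinder of radius 50 mm whose axis lies along x, 14 mm proud of the flat top, 70 mm long in y.
- chip1_c (a point): Centre of a loose wood chip, about 33 by 20 by 9 mm, 10 g, lying on the flat top of the stud on the +y side of the knot, its centre 56 to 66 mm from the knot's middle line and within 18 mm of the stud's centre line.
- chip2_c (a point): Centre of a loose wood chip, about 33 by 20 by 9 mm, 10 g, lying on the flat top of the stud on the +y side of the knot, its centre 92 to 102 mm from the knot's middle line and within 18 mm of the stud's centre line.
- chip3_c (a point): Centre of a loose wood chip, about 33 by 20 by 9 mm, 10 g, lying on the flat top of the stud on the -y side of the knot, its centre 56 to 66 mm from the knot's middle line and within 18 mm of the stud's centre line.
- chip4_c (a point): Centre of a loose wood chip, about 33 by 20 by 9 mm, 10 g, lying on the flat top of the stud on the -y side of the knot, its centre 92 to 102 mm from the knot's middle line and within 18 mm of the stud's centre line.
- scraper_c (a point): Centre of the scraper block, half-way up: a dark hardwood hand block with a steel sole plate, standing sole down on the bench, 60 mm high, about 0.22 kg. Sole 36 mm (x) by 84 mm (y), 6 mm thick, 30 mm below this point; the wooden grip above 20 mm height is 34 mm (x) by 70 mm (y). Grip it across x and wipe along x, the sole's long side leading.
- gauge_grip (a point): Centre of the grip of the pendulum angle gauge: a black block 26 mm (x) by 44 mm (y) by 40 mm high on top of the round dial housing (124 mm across, 22 mm thick in x). This point is 164 mm above the underside of the foot. The gauge stands upright on the bench, about 0.45 kg; x is the dial's normal, y along the foot. White dial, black pointer and clip are alike on both faces.
- gauge_foot (a point): Middle of the underside of the gauge's flat steel foot, which is 100 mm long (y), 38 mm wide (x) and 10 mm thick; same axes as the grip.
- pointer (a joint): Angle (rad) of the freely swinging pendulum pointer in the gauge about the gauge's x axis (right-handed); 0 when it points to the top of the dial along the gauge's z. It always comes to hang plumb, tip up, within about 2 s, so turning the gauge by +a about its own x makes it read -a.
- pointer_tip (a point): Tip of the pointer, 50 mm from the dial's centre, which is 74 mm above the underside of the foot.
- index (a joint): Angle (rad) of the index clip on the rim of the dial, about the gauge's x axis, measured as the pointer's; set beforehand within 0.22 either way and stiff. The pointer is on the mark when its angle equals this one.
- index_notch (a point): Middle of the 4.5 mm wide notch of the index clip (a small dark steel fork on the dial near its top), 50 mm from the dial's centre. A thin steel thumb tab 5 mm wide stands out from the clip on both faces, 23 mm from the dial's middle plane, so that it also shows from above beside the grip.
- joist_offcut: Bystander: pale timber offcut, 80 by 120 by 45 mm; origin under its centre.
- shim: Bystander: thin stepped wooden packing shim, 30 by 90 by 9 mm; origin under its centre.
- amber_bottle: Bystander: amber bottle, 62 mm across, 150 mm high; origin under its centre.
- white_jar: Bystander: white jar with a black lid, 90 mm across, 90 mm high; origin under its centre.
- dish: Bystander: white ceramic dish, 96 mm across, 28 mm high; origin under its centre.
- pan: Bystander: open steel pan, 140 by 180 by 60 mm; origin under its centre.
- strip_rack: Bystander: white A-shaped rack of test strips, 80 by 100 by 85 mm; origin under its centre.

How it is judged:
On the way, in this order (a step that is already met when the one before it is completed fails the run):
1. the scraper's sole is down on the top of the stud (z of scraper_c in the frame of knot_top between 0 and 0.026 m and x of scraper_c in the frame of knot_top between -0.09 and 0.09 m and y of scraper_c in the frame of knot_top between -0.16 and 0.16 m), for 0.1 s.
2. all four chips are off the top of the stud (z of each of chip1_c, chip2_c, chip3_c, chip4_c in the frame of knot_top below -0.016 m), for 0.1 s.
3. the scraper stands on the bench, let go (height (world z) of scraper_c below 0.036 m and angle between scraper_c's own z axis and vertical below 0.2 rad and contact force between the fingers and scraper below 0.1 N), for 0.2 s.
4. the gauge, gripped, bears with its foot on the knot, lengthwise (contact force between the fingers and gauge above 1 N and contact force between gauge and stud above 0.4 N and x of gauge_foot in the frame of knot_top between -0.03 and 0.03 m and y of gauge_foot in the frame of knot_top between -0.025 and 0.025 m and angle between the x axis of gauge_foot and the x axis of knot_top, either way round below 0.26 rad), for 0.1 s.
At the end, for the whole second after the job is handed in: Chips below the stud top; scraper upright on the bench, let go; gauge gripped, foot on the knot (over 0.4 N) within 30 mm across, 25 mm along, 15 deg of lengthwise, 7 deg sideways lean; pointer within 0.045 rad of the index, under 0.2 rad/s; bystanders within 30 mm of their places (all of step 2 and all of step 3 and all of step 4 and angle between the z axis of pointer_tip and the z axis of index_notch, either way round below 0.045 rad and velocity of joint pointer between -0.2 and 0.2 rad/s and angle between gauge_foot's own x axis and vertical between 1.45 and 1.69 rad and height (world z) of gauge_foot above 0.118 m and distance of each of joist_offcut, shim, amber_bottle, white_jar, dish, pan, strip_rack from where it was at the start of the episode below 0.03 m); the arm keeps its last pose, push and grip.
It fails at once if the fingers push a chip (contact force between the fingers and chip1 above 1 N or contact force between the fingers and chip2 above 1 N or contact force between the fingers and chip3 above 1 N or contact force between the fingers and chip4 above 1 N).
It fails at once if something else on the bench is moved by more than 30 mm (distance of any of joist_offcut, shim, amber_bottle, white_jar, dish, pan, strip_rack from where it was at the start of the episode above 0.03 m).
It also fails if it takes over 72 s, if anything falls off the work surface, if the arm or the gripper's body presses on something with over 40 N, if the wrist force passes 120 N, or if a joint passes its speed limit or range.

ROBOT

A 6-joint arm with a two-finger parallel gripper is mounted at the origin on the work surface. World frame = base frame: x ahead of the robot, y to its left, z up, the work surface at z = 0. Lengths are in m, angles in rad, forces in N, time in s.
With the tool pointing down it reaches from about 0.35 to 0.975 m from the base axis. Payload 7.1 kg.
Tool frame: the origin (TCP) lies at the very end of the fingers, on their centre line; the grasp point (between the pads) lies ctrl.pinch_z behind it (ctrl.pinch_z is the distance from the TCP to the grasp point, in m); z points along the fingers, y is the line along which they close (so a half turn about z gives the same grasp; the last joint's range is limited). The gripper opens to 88 mm and grips with 3 to 60 N. Pads are 20 mm wide; open, the fingers measure 115 mm over their backs; the gripper's body (75 mm by 178 mm) begins 61 mm behind the grasp point.
Start: joints at [1.196, 0.423, 1.63, -0, 1.089, -0.019], TCP at [0.218, 0.586, 0.223] pointing down, gripper open.
Joint ranges: [-3, 3], [-0.9, 2.11], [0.09, 2.58], [-1.31, 4.45], [0.11, 2.69], [-2.54, 2.54]. Speed limits (rad/s): [2.39, 2.39, 3.01, 3.14, 3.14, 3.14].

INTERFACE

Orientations are given as [roll, pitch, yaw] about the fixed x, y, z axes, in that order (R = Rz(yaw) Ry(pitch) Rx(roll)).
In Python, from station import ctrl, imaging, ticket gives the robot as it stands. The module is installed in compiled form; this text tells all that it offers.
- The arm moves only by the tool move_arm, never from a script. Its arguments are lists of equal length, an entry for each row: "gripper": the opening, from -1 (shut) to 1 (fully open); "offset": the shift along the tool's x, y, z in mm, a list of three; "turn": the turn about the tool's z in rad. A call has 1 to 20 rows; each row shifts and turns the commanded pose from where the row before left it, along the tool's axes as they then stand; what a row does not reach is not made up. A row lasts 1/10 s, in which the tool goes at most 50 mm and 8.59 degrees, less where a joint would pass 70% of its speed; a pose out of reach is approached as far as the arm can. A call is refused whole if a number of a shift passes 50 or a number of a turn 0.15, either way. A call with a gripper value outside its range is refused whole. The fingers move at their own pace and stop on an object; "squeeze" is the grip in N (left out, the last holds). Time passes only in rows, so rows that do not move let the fingers close. It gives the time, the measured TCP pose, the force, the opening and the grip force at its end, in the units of the state.
- ctrl.observe(): the state, without advancing time (a new reading comes with each control period).
- imaging.capture(name): name is "scene" or "top" or "wrist"; returns a dict with "img" (384x512x3 uint8, blue, green, red), "z_map" (384x512 float32, m along the optical axis (not along the pixel's ray), 0 where there is no reading), "vertical_fov" (degrees; the focal length in pixels is half the picture's height over the tangent of half this angle, whatever the lens; pixels are square), "cx", "cy" (the principal point, pixels), "rvec" (rotation vector, rad) and "tvec" (3), from world to camera coordinates, as OpenCV has them. Camera axes: x right, y down, z forward; pixel columns grow to the right and rows downward; lengths in m; the calibration is good to about 2 mm. A picture is of the moment at which its call begins.
- ticket.sign_off(): hands the job in; it is judged then, once.
The state is a dict: "time_s": time; "qpos": joint angles; "qvel": joint speeds; "joint_efforts": joint torques, N m; "tool_pos": TCP position; "tcp_rot": TCP orientation; "force": force on the tool from outside, world axes, zero at the start; "ft_torque": the same for the moment, N m; "width": finger opening in m; "gripper_force": force on a finger pad.
Only numpy, scipy, OpenCV 4.12 (cv2) and the standard library are available. Lean on these libraries where they do the work, as an engineer would, in place of code of your own. Each camera call takes 0.05 s, during which the arm holds its last target. There are 200 camera calls.

## Working session

There is one attempt and no reset: what is moved stays moved. The work goes in short steps, Python scripts to look and compute and a tool call to move; the robot and the scene stay as the last step left them, time stands still between calls to the robot, and variables do not carry over. Pictures are saved under pics/ and viewed, at most 10 in all, crops included, and the job is handed in when it is done.

Besides the shell and the picture viewer there is one more tool, called as name(argument=value, ...), one argument or row to a line, values as JSON. move_arm: Moves the arm, as the interface text tells. Its arguments: {"type":"object","properties":{"gripper":{"type":"array"},"offset":{"type":"array"},"turn":{"type":"array"},"squeeze":{"type":"number"}},"required":["gripper","offset","turn"]}

```bash
mkdir -p pics
cat > h.py <<'E'
import numpy as np, cv2
from station import ctrl, imaging, ticket
def cap(n,save=None):
    c=imaging.capture(n); h=c["img"].shape[0]
    c["f"]=h/2/np.tan(np.radians(c["vertical_fov"])/2)
    c["R"]=cv2.Rodrigues(np.array(c["rvec"],float))[0]; c["t"]=np.array(c["tvec"],float).ravel()
    if save: cv2.imwrite("pics/"+save,c["img"])
    z=c["z_map"]; v,u=np.mgrid[:z.shape[0],:z.shape[1]]
    p=np.stack([(u-c["cx"])/c["f"]*z,(v-c["cy"])/c["f"]*z,z],-1)
    c["P"]=(p-c["t"])@c["R"]; c["P"][z==0]=np.nan
    return c
def proj(c,X):
    q=c["R"]@np.array(X)+c["t"]; return q[0]/q[2]*c["f"]+c["cx"],q[1]/q[2]*c["f"]+c["cy"]
E
python3 - <<'E'
from h import *
a=cap("scene","s1.png");b=cap("top","t1.png")
np.savez("m1.npz",sP=a["P"],tP=b["P"],s=a["img"],t=b["img"])
for c in(a,b): print(c["f"],-c["R"].T@c["t"],c["R"].tolist())
print(ctrl.observe(),ctrl.pinch_z)
E
```

```text
409.9617149324319 [ 1.08200062 -0.38458951  1.14628025] [[0.630298768848678, 0.776352098827439, -0.0009384210526018066], [0.662838075011928, -0.5387684003329891, -0.5199752851021998], [-0.4041894955368378, 0.32711776082759947, -0.854180790142704]]
425.84582534146807 [0.52149654 0.01730014 1.61859962] [[0.008170529405038152, -0.9999658232507428, 0.0012628458755364995], [-0.9981093376071336, -0.008232282485623799, -0.06090960274476848], [0.060917917156531345, -0.0007627945600563041, -0.9981424875806907]]
{'time_s': 0.1, 'qpos': array([ 1.19601145e+00,  4.23755281e-01,  1.63056124e+00,  1.61937788e-05,
        1.08859194e+00, -1.89705863e-02]), 'qvel': array([-0.00107251, -0.0019987 , -0.00221931,  0.00196258,  0.00160346,
       -0.0002732 ]), 'joint_efforts': array([ 1.27166699e-03, -5.45617640e+01, -2.74325502e+01,  6.46108529e-02,
        1.88563275e-02, -6.68428726e-06]), 'tool_pos': array([0.21750294, 0.58542996, 0.2220057 ]), 'tcp_rot': array([-3.14027735e+00, -3.92949602e-05,  2.78577082e+00]), 'force': array([ 0.27355271,  0.70994629, -0.09400094]), 'ft_torque': array([ 0.00356879,  0.01264322, -0.00115804]), 'gripper_force': 0.0, 'width': 0.08794880890580598} 0.0187
```

View pics/s1.png

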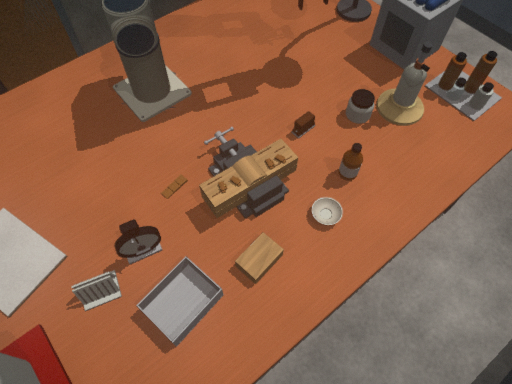

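View pics/t1.png

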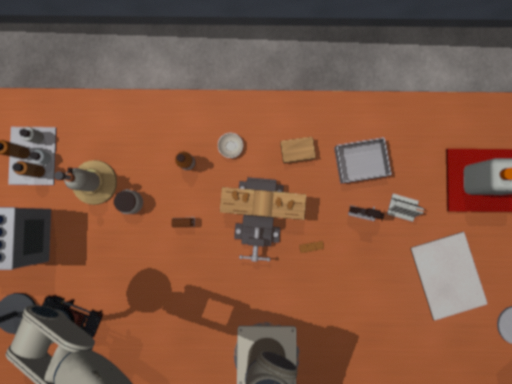

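The scene view shows the stud at about (250,178) with two chips on either side of the knot. The scraper is at (304,123) and the gauge at (137,240), next to the rack and pan. In the top view they are at (262,204), (185,222) and (366,213). Now I'll measure them from depth.

Run:
```python
import numpy as np,cv2
d=np.load("m1.npz")
def rect(P,m,name):
    q=P[m][:,:2].astype(np.float32); r=cv2.minAreaRect(q*1000); print(name,len(q),np.round(r[0],1),np.round(r[1],1),round(r[2],1),"meanz",P[m][:,2].mean().round(4),"med",np.median(q,0).round(4))
for k in "ts":
    P=d[k+"P"]; x,y,z=P[...,0],P[...,1],P[...,2]
    print(k)
    def box(c,r,lo,hi): return (np.hypot(x-c[0],y-c[1])<r)&(z>lo)&(z<hi)
    cs=np.nanmedian(P[200:208,255:268].reshape(-1,3),0) if k=="t" else np.nanmedian(P[172:182,245:255].reshape(-1,3),0)
    print("knot px",cs)
    rect(P,box(cs,.18,.105,.132),"stud"); rect(P,box(cs,.18,.121,.135),"crest")
    sc=P[222,185] if k=="t" else P[120,304]
    print(sc); rect(P,box(sc,.07,.05,.07),"scraper top")
    g=P[213,366] if k=="t" else P[228,128]
    print(g); rect(P,box(g,.1,.165,.2),"grip top"); rect(P,box(g,.1,.02,.2),"gauge all")
    # chips: stud top higher than .1155 away from crest
    m=box(cs,.14,.1155,.13)
    n,l,st,c=cv2.connectedComponentsWithStats(m.astype(np.uint8))
    for i in range(1,n):
        if st[i,4]>5: print("chip?",st[i,4],P[l==i].mean(0).round(4))
    # obstacles
    m=(z>.015)&(x>.2)&(x<.9)&(abs(y)<.6)
    n,l,st,c=cv2.connectedComponentsWithStats(m.astype(np.uint8))
    for i in range(1,n):
        if st[i,4]>30: 
            q=P[l==i]; print("obj",c[i].round(),np.nanmin(q,0).round(3),np.nanmax(q,0).round(3))
```

```text
t
knot px [0.55865489 0.0246793  0.12232008]
stud 2031 [559.8  19.7] [300.1  88.9] 85.6 meanz 0.1134 med [0.56   0.0209]
crest 257 [560.5  19.5] [ 84.3 214.4] 0.5 meanz 0.1241 med [0.5608 0.021 ]
[0.49039045 0.30209767 0.05771159]
scraper top 181 [488.4 319.1] [33.  71.1] 0.6 meanz 0.0589 med [0.4901 0.3174]
[ 0.52810483 -0.33199855  0.17201413]
grip top 109 [ 529.2 -354.9] [44.1 25.7] 76.4 meanz 0.1811 med [ 0.5283 -0.3531]
gauge all 291 [ 529.  -353.3] [121.9  42.6] 86.9 meanz 0.133 med [ 0.5316 -0.3414]
chip? 45 [0.5869 0.1189 0.1192]
chip? 385 [0.5592 0.02   0.1216]
chip? 36 [0.5788 0.0824 0.1193]
chip? 35 [ 0.5629 -0.0368  0.1194]
chip? 44 [ 0.5562 -0.078   0.1189]
obj [230. 144.] [0.734 0.099 0.015] [0.827 0.19  0.038]
obj [297. 150.] [ 0.716 -0.172  0.015] [ 0.811 -0.045  0.053]
obj [364. 159.] [ 0.64  -0.45   0.015] [ 0.806 -0.251  0.068]
obj [185. 161.] [0.684 0.275 0.017] [0.743 0.336 0.156]
obj [111. 180.] [0.614 0.576 0.015] [0.683 0.6   0.033]
obj [260. 211.] [ 0.351 -0.132  0.015] [0.656 0.17  0.134]
obj [128. 202.] [0.518 0.472 0.016] [0.606 0.558 0.099]
obj [407. 204.
[... 919 characters left out ...]
.5676 -0.0398  0.1183]
chip? 42 [ 0.5581 -0.0808  0.1183]
obj [300.   4.] [0.2   0.528 0.225] [0.215 0.541 0.26 ]
obj [360. 105.] [0.524 0.467 0.015] [0.613 0.554 0.094]
obj [389. 112.] [0.593 0.58  0.015] [0.674 0.6   0.028]
obj [303. 122.] [0.477 0.273 0.015] [0.513 0.354 0.063]
obj [247. 175.] [ 0.354 -0.137  0.015] [0.665 0.169 0.128]
obj [351. 162.] [0.691 0.27  0.015] [0.752 0.326 0.151]
obj [327. 209.] [0.737 0.093 0.015] [0.831 0.188 0.031]
obj [136. 239.] [ 0.51  -0.421  0.015] [ 0.558 -0.296  0.187]
obj [259. 257.] [ 0.723 -0.178  0.015] [ 0.817 -0.05   0.05 ]
obj [180. 297.] [ 0.646 -0.453  0.015] [ 0.813 -0.254  0.065]
obj [ 94. 287.] [ 0.535 -0.567  0.015] [ 0.592 -0.46   0.087]
```

move_arm(
  gripper=[1,1,1,1,1,1,1,1,1,1,1,1,1,1,1,1,1,1,1,1],
  offset=[
    [0,0,0],
    [0,0,0],
    [0,0,0],
    [0,0,0],
    [0,0,0],
    [0,0,0],
    [0,0,0],
    [0,0,0],
    [0,0,0],
    [-27,27,0],
    [-27,27,0],
    [-27,27,0],
    [-27,27,0],
    [-27,27,0],
    [-27,27,0],
    [-27,27,0],
    [-27,27,0],
    [-27,27,0],
    [-27,27,0],
    [0,0,0],
  ],
  turn=[0.15,0.15,0.15,0.15,0.15,0.15,0.15,0.15,0.015,0,0,0,0,0,0,0,0,0,0,0],
)

```text
time_s: 2.1
tool_pos: [0.4903, 0.3131, 0.2226]
tcp_rot: [3.141, 0.001, 1.57]
force: [-0.3, -0.2, -0.1]
width: 0.088
gripper_force: 0.0
```

Run:
```python
from h import *
c=cap("wrist","w1.png"); o=ctrl.observe(); print(o["tool_pos"],o["tcp_rot"],-c["R"].T@c["t"],c["R"].round(3).tolist(),c["f"])
P=c["P"]
for lo,hi in((.05,.07),(.003,.03)):
  m=(P[...,2]>lo)&(P[...,2]<hi)&(np.hypot(P[...,0]-.491,P[...,1]-.317)<.07)
  print(m.sum(),cv2.minAreaRect(P[m][:,:2].astype(np.float32)*1000),np.median(P[m],0))
```

```text
[0.48884127 0.31432852 0.22244791] [-3.14138754e+00  1.56158122e-04  1.57041869e+00] [0.4902765  0.39438297 0.38418406] [[1.0, 0.0, 0.001], [-0.0, -0.956, 0.294], [0.001, -0.294, -0.956]] 292.4638904538562
1754 ((492.42742919921875, 318.45654296875), (34.03482437133789, 69.86392211914062), 2.84767484664917) [0.49267994 0.32107296 0.0594675 ]
232 ((490.55169677734375, 354.488525390625), (11.527922630310059, 35.86846923828125), 89.95498657226562) [0.49048813 0.35662206 0.01901829]
```

View pics/w1.png

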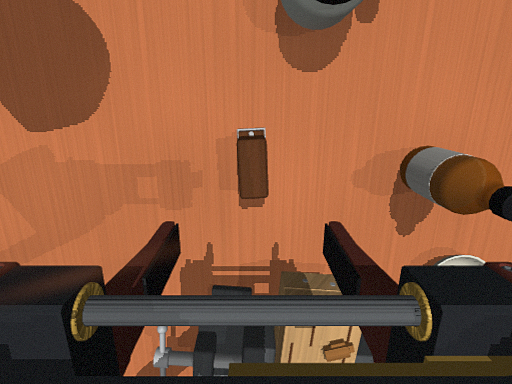

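The wrist view shows the scraper upright at (252,163), between the open fingers. I'll correct the position, descend and grip.

move_arm(
  gripper=[1,1,1,1,1,1,1,1,-1,-1,-1,-1,-1,-1,-1,-1],
  offset=[
    [4,3,0],
    [0,0,35],
    [0,0,35],
    [0,0,35],
    [0,0,35],
    [0,0,35],
    [0,0,20],
    [0,0,0],
    [0,0,0],
    [0,0,0],
    [0,0,0],
    [0,0,0],
    [0,0,0],
    [0,0,0],
    [0,0,0],
    [0,0,0],
  ],
  turn=[-0.03,0,0,0,0,0,0,0,0,0,0,0,0,0,0,0],
  squeeze=30,
)

```text
time_s: 3.75
tool_pos: [0.4909, 0.3198, 0.0278]
tcp_rot: [3.141, -0.0, 1.601]
force: [0.5, -0.0, 2.7]
width: 0.034
gripper_force: 29.9
```

move_arm(
  gripper=[-1,-1,-1,-1,-1,-1,-1,-1,-1,-1,-1,-1,-1,-1,-1,-1,-1,-1],
  offset=[
    [0,0,-40],
    [0,0,-40],
    [0,0,-40],
    [0,0,-40],
    [0,0,0],
    [-26.7,6.1,0],
    [-26.7,6.1,0],
    [-26.7,6.1,0],
    [-26.7,6.1,0],
    [-26.7,6.1,0],
    [-26.7,6.1,0],
    [-26.7,6.1,0],
    [-26.7,6.1,0],
    [0,0,0],
    [0,0,20],
    [0,0,20],
    [0,0,7],
    [0,0,0],
  ],
  turn=[0,0,0,0,0.107,0,0,0,0,0,0,0,0,0,0,0,0,0],
)

```text
time_s: 5.55
tool_pos: [0.5222, 0.1036, 0.1399]
tcp_rot: [-3.14, 0.0, 1.494]
force: [1.0, 1.0, -0.1]
width: 0.0336
gripper_force: 29.9
```

Run:
```python
from h import *
o=ctrl.observe(); print(o["tool_pos"],o["tcp_rot"],o["force"])
a=cap("scene");cv2.imwrite("pics/s2.png",cv2.resize(a["img"][120:230,180:340],None,fx=4,fy=4,interpolation=cv2.INTER_CUBIC))
```

```text
[0.52223246 0.1035631  0.13992058] [-3.13966463e+00  3.51436928e-04  1.49418505e+00] [ 1.04235707  1.04786069 -0.10661427]
```

View pics/s2.png

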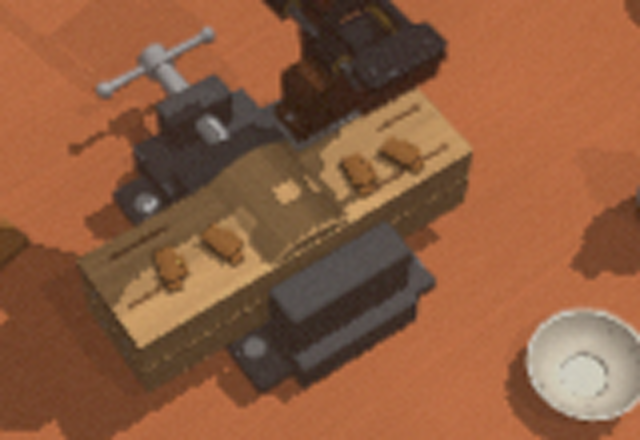

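The scraper sole is down on the near edge at about (300,120). Chips 1 and 2 are at (360,172) and (402,153), ahead of it. Now the first wipe, across the stud away from the robot.

move_arm(
  gripper=[-1,-1,-1,-1,-1,-1,-1,-1,-1,-1,-1,-1,-1,-1,-1,-1,-1],
  offset=[
    [0,0,0.5],
    [0,8,0],
    [0,8,0],
    [0,8,0],
    [0,8,0],
    [0,8,0],
    [0,8,0],
    [0,8,0],
    [0,8,0],
    [0,8,0],
    [0,8,0],
    [0,8,0],
    [0,8,0],
    [0,8,0],
    [0,0,0],
    [0,0,0],
    [0,0,0],
  ],
  turn=[0,0,0,0,0,0,0,0,0,0,0,0,0,0,0,0,0],
)

```text
time_s: 7.3
tool_pos: [0.6262, 0.0951, 0.1401]
tcp_rot: [-3.141, 0.0, 1.494]
force: [-1.0, 0.1, -1.5]
width: 0.0337
gripper_force: 29.9
```

Run:
```python
from h import *
o=ctrl.observe(); print(o["tool_pos"],o["tcp_rot"],o["force"],o["width"])
a=cap("scene");cv2.imwrite("pics/s3.png",cv2.resize(a["img"][120:230,180:340],None,fx=4,fy=4,interpolation=cv2.INTER_CUBIC))
```

```text
[0.62616599 0.09514016 0.14005877] [-3.14103024e+00  7.40408337e-05  1.49380309e+00] [-0.95782269  0.13592623 -1.45128821] 0.03373331694334196
```

View pics/s3.png

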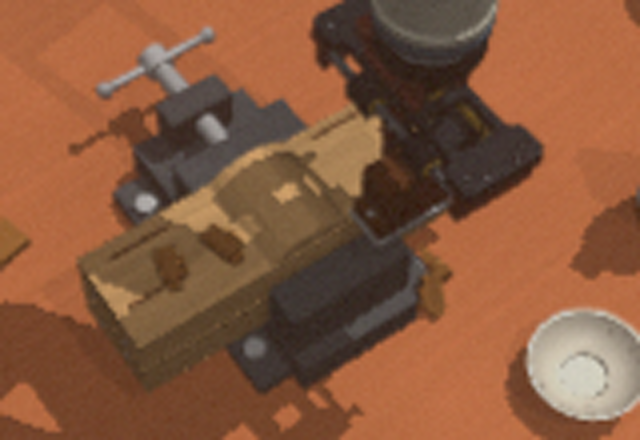

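One chip shows on the bench at (432,280), and nothing is left on the +y top. Next, the other side.

move_arm(
  gripper=[-1,-1,-1,-1,-1,-1,-1,-1,-1,-1,-1,-1,-1,-1,-1],
  offset=[
    [0,0,-25],
    [0,0,-25],
    [0,-27,0],
    [0,-27,0],
    [0,-27,0],
    [0,-27,0],
    [-32,0,0],
    [-32,0,0],
    [-32,0,0],
    [-32,0,0],
    [-32,0,0],
    [0,0,0],
    [0,0,25],
    [0,0,24.5],
    [0,0,0],
  ],
  turn=[0,0,0,0,0,0,0,0,0,0,0,0,0,0,0],
)

```text
time_s: 8.85
tool_pos: [0.5055, -0.0554, 0.1391]
tcp_rot: [-3.139, -0.0, 1.494]
force: [0.1, -0.1, -0.8]
width: 0.0342
gripper_force: 29.9
```

move_arm(
  gripper=[-1,-1,-1,-1,-1,-1,-1,-1,-1,-1,-1,-1,-1,-1,-1,-1,-1,-1],
  offset=[
    [0,0,0],
    [0,8,0],
    [0,8,0],
    [0,8,0],
    [0,8,0],
    [0,8,0],
    [0,8,0],
    [0,8,0],
    [0,8,0],
    [0,8,0],
    [0,8,0],
    [0,8,0],
    [0,8,0],
    [0,8,0],
    [0,6,0],
    [0,0,0],
    [0,0,0],
    [0,0,0],
  ],
  turn=[0,0,0,0,0,0,0,0,0,0,0,0,0,0,0,0,0,0],
)

```text
time_s: 10.65
tool_pos: [0.6159, -0.0645, 0.1406]
tcp_rot: [-3.141, -0.0, 1.494]
force: [-0.2, 0.5, -1.4]
width: 0.0339
gripper_force: 29.9
```

Run:
```python
from h import *
o=ctrl.observe(); print(o["tool_pos"],o["tcp_rot"],o["force"],o["width"])
a=cap("scene");b=cap("top")
x,y=lambda c:0,0
A=cv2.resize(a["img"][120:230,180:340],None,fx=3.5,fy=3.5,interpolation=cv2.INTER_CUBIC)
B=cv2.resize(b["img"][150:270,190:340],None,fx=1.6,fy=1.6)
im=np.zeros((A.shape[0],A.shape[1]+B.shape[1],3),np.uint8);im[:,:A.shape[1]]=A;im[:B.shape[0],A.shape[1]:]=B
cv2.imwrite("pics/s4.png",im); print(im.shape)
for c in(a,b):
  P=c["P"];R=np.array([[.997,-.077],[.077,.997]]);q=(P[...,:2]-[.562,.02])@R.T
  m=(abs(q[...,0])<.04)&(abs(q[...,1])<.145)&(abs(q[...,1])>.038)&(P[...,2]>.1155)&(P[...,2]<.125)
  print(m.sum(), q[m].mean(0) if m.any() else "")
```

```text
[ 0.61586501 -0.0644964   0.14058312] [-3.14105387e+00 -1.09324069e-07  1.49382364e+00] [-0.22446194  0.46698934 -1.44032244] 0.033850882501056154
(385, 800, 3)
2 [-0.02267719 -0.0067248 ]
50 [0.00190458 0.06040887]
```

View pics/s4.png

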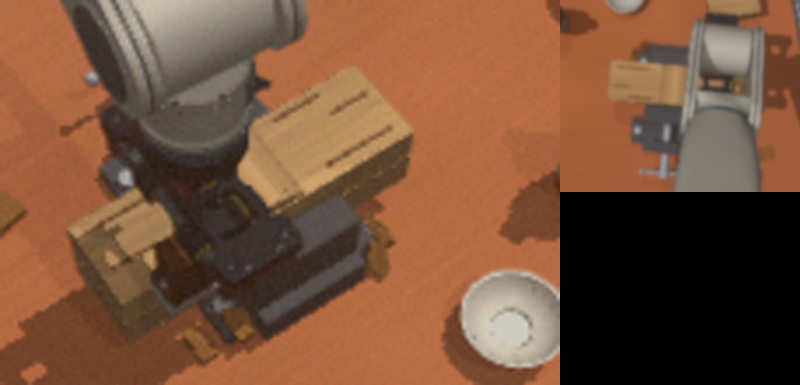

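Chips 3 and 4 are down at (200,345) and (240,325), chips 1 and 2 at (378,250), and the top looks clean. I'll put the scraper back where it stood.

move_arm(
  gripper=[-1,-1,-1,-1,-1,-1,-1,-1,-1,-1,-1,-1,-1,-1,-1,-1,-1,-1,-1],
  offset=[
    [0,0,-25],
    [0,0,-25],
    [34,-14,0],
    [34,-14,0],
    [34,-14,0],
    [34,-14,0],
    [34,-14,0],
    [34,-14,0],
    [34,-14,0],
    [34,-14,0],
    [34,-14,0],
    [34,-14,0],
    [34,-14,0],
    [0,0,0],
    [0,0,38],
    [0,0,38],
    [0,0,38],
    [0,0,38],
    [0,0,0],
  ],
  turn=[0,0,0,0,0,0,0,0,0,0,0,0,0,0,0,0,0,0,0],
)

```text
time_s: 12.65
tool_pos: [0.4883, 0.3174, 0.0342]
tcp_rot: [-3.134, 0.006, 1.493]
force: [-0.4, -0.7, -2.7]
width: 0.0337
gripper_force: 29.9
```

move_arm(
  gripper=[-1,-1,-1,-1,-1],
  offset=[
    [0,0,0],
    [0,0,4],
    [0,0,3],
    [0,0,0],
    [0,0,0],
  ],
  turn=[0,0,0,0,0],
)

```text
time_s: 13.15
tool_pos: [0.4919, 0.3205, 0.0326]
tcp_rot: [3.14, -0.001, 1.494]
force: [-0.3, -0.1, -1.1]
width: 0.034
gripper_force: 29.9
```

Still about 4 mm up, so I'll lower further, release and go up.

move_arm(
  gripper=[-1,-1,-1,1,1,1,1,1,1,1,1,1,1,1,1],
  offset=[
    [0,0,3],
    [0,0,1.5],
    [0,0,0],
    [0,0,0],
    [0,0,0],
    [0,0,0],
    [0,0,0],
    [0,0,0],
    [0,0,0],
    [0,0,-20],
    [0,0,-40],
    [0,0,-40],
    [0,0,-40],
    [0,0,-40],
    [0,0,-35],
  ],
  turn=[0,0,0,0,0,0,0,0,0,0,0,0,0,0,0],
)

```text
time_s: 14.65
tool_pos: [0.4916, 0.3202, 0.2445]
tcp_rot: [3.141, -0.001, 1.494]
force: [0.7, 0.0, -0.7]
width: 0.0879
gripper_force: 0.0
```

Run:
```python
from h import *
o=ctrl.observe(); print(o["tool_pos"],o["tcp_rot"],o["force"],o["width"])
for n in("wrist","top","scene"):
  c=cap(n);P=c["P"]
  m=(P[...,2]>.045)&(P[...,2]<.075)&(np.hypot(P[...,0]-.491,P[...,1]-.319)<.06)
  print(n,m.sum(),cv2.minAreaRect(P[m][:,:2].astype(np.float32)*1000),P[m][:,2].mean())
  R=np.array([[.997,-.077],[.077,.997]]);q=(P[...,:2]-[.562,.02])@R.T
  m=(abs(q[...,0])<.04)&(abs(q[...,1])<.145)&(abs(q[...,1])>.042)&(P[...,2]>.1155)&(P[...,2]<.125)
  print(m.sum(), q[m].mean(0) if m.any() else "")
```

```text
[0.49155492 0.32022591 0.24446534] [ 3.14055950e+00 -7.66522489e-04  1.49380914e+00] [ 0.7004445   0.01666126 -0.66609376] 0.08785184168374983
wrist 1572 ((492.05877685546875, 319.4042663574219), (68.7031478881836, 33.981781005859375), 86.1521224975586) 0.05910261276083749
0 
top 178 ((488.4000549316406, 318.4292907714844), (32.96123123168945, 70.18653869628906), 0.40991052985191345) 0.059178902149247474
75 [0.00090324 0.00492083]
scene 197 ((493.4139709472656, 312.40380859375), (69.95320129394531, 36.13372039794922), 86.11002349853516) 0.056003042331107644
2 [-0.00580005  0.04146623]
```

move_arm(
  gripper=[1,1,1,1,1,1,1,1,1,1,1,1,1,1,1,1,1,1,1,1],
  offset=[
    [0,0,-30],
    [-38,11,0],
    [-38,11,0],
    [-38,11,0],
    [-38,11,0],
    [-38,11,0],
    [-38,11,0],
    [-38,11,0],
    [-38,11,0],
    [-38,11,0],
    [-38,11,0],
    [-38,11,0],
    [-38,11,0],
    [-38,11,0],
    [-38,11,0],
    [-38,11,0],
    [-38,11,0],
    [-42,11,0],
    [0,0,0],
    [0,0,0],
  ],
  turn=[0.145,0,0,0,0,0,0,0,0,0,0,0,0,0,0,0,0,0,0,0],
)

```text
time_s: 16.8
tool_pos: [0.5298, -0.3551, 0.27]
tcp_rot: [-3.138, -0.002, 1.347]
force: [0.0, 0.5, 0.0]
width: 0.0884
gripper_force: 0.0
```

Run:
```python
from h import *
o=ctrl.observe(); print(o["tool_pos"],o["tcp_rot"])
c=cap("wrist"); np.savez("w5.npz",**{k:c[k] for k in("img","P","R","t","f","cx","cy")})
P=c["P"]; D=np.hypot(P[...,0]-.532,P[...,1]+.355)
m=(P[...,2]>.176)&(P[...,2]<.192)&(D<.05)
print(m.sum(),cv2.minAreaRect(P[m][:,:2].astype(np.float32)*1000),np.median(P[m],0))
u,v=proj(c,(.532,-.355,.13)); print(u,v)
u,v=int(u),int(v); s=c["img"][max(0,v-90):v+110,max(0,u-110):u+110]; print(max(0,v-90),max(0,u-110))
cv2.imwrite("pics/w5.png",cv2.resize(s,None,fx=3,fy=3,interpolation=cv2.INTER_CUBIC)[:600,:800])
t=cap("top");P=t["P"];R=np.array([[.997,-.077],[.077,.997]]);q=(P[...,:2]-[.562,.02])@R.T
m=(abs(q[...,0])<.04)&(abs(q[...,1])<.145)&(abs(q[...,1])>.042)&(P[...,2]>.1155)&(P[...,2]<.14)
print(m.sum(),np.percentile(P[m],[5,50,95],axis=0) if m.any() else 0)
```

```text
[ 0.52976579 -0.35507581  0.27000109] [-3.13845470e+00 -1.58879684e-03  1.34699024e+00]
1334 ((532.7681274414062, -355.73614501953125), (43.18278121948242, 25.828950881958008), 78.08130645751953) [ 0.53326801 -0.35446332  0.18339732]
253.49318544246816 179.3137711317006
89 143
74 [[ 0.51900569 -0.11057595  0.11556536]
 [ 0.55955828 -0.02999055  0.11651968]
 [ 0.59310546  0.15157147  0.11960472]]
```

View pics/w5.png

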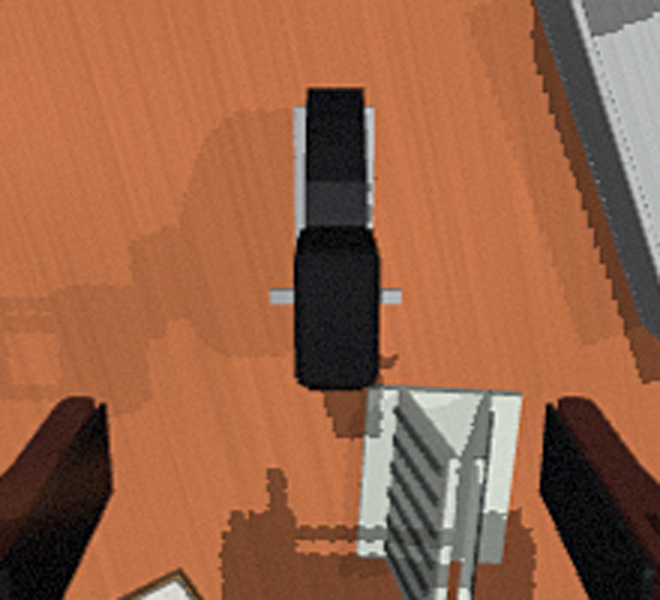

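The gauge grip is at about (338,310) in the crop. The thumb tabs stand out on both sides at (282,297) and (391,297), so I'll get the index angle from them.

Run:
```python
import numpy as np
d=np.load("w5.npz");P=d["P"];img=d["img"].astype(int)
C=np.array([.5328,-.3557]);
for yaw in (np.radians(77.2),np.radians(78.1)):
  ey=np.array([np.cos(yaw),np.sin(yaw)]);ex=np.array([ey[1],-ey[0]])
  q=P[...,:2]-C; gx=q@ex;gy=q@ey
  m=(abs(gx)>.0145)&(abs(gx)<.025)&(abs(gy)<.035)&(P[...,2]>.09)&(P[...,2]<.15)
  for s in(1,-1):
    k=m&(gx*s>0); vv,uu=np.where(k); print(k.sum(),uu.mean(),vv.mean(),"gx",gx[k].mean().round(4),"gy",gy[k].mean().round(4),gy[k].min().round(4),gy[k].max().round(4),"z",P[k][:,2].mean().round(4))
  # dial/foot symmetric check: foot extents, housing extents
  f=(abs(gx)<.03)&(P[...,2]>.004)&(P[...,2]<.016)&(gy>0)&(gy<.07); print("foot max gy",np.sort(gy[f])[-5:].round(4), "foot gx",np.percentile(gx[f],[3,97]).round(4))
  g=(P[...,2]>.178)&(P[...,2]<.19)&(abs(gx)<.03)&(abs(gy)<.05); print("grip gy",np.percentile(gy[g],[1,99]).round(4),"gx",np.percentile(gx[g],[1,99]).round(4))
```

```text
35 273.0 187.0 gx 0.0201 gy -0.0082 -0.0106 -0.0057 z 0.1296
40 236.5 187.0 gx -0.0192 gy -0.0082 -0.0108 -0.006 z 0.1295
foot max gy [0.0489 0.0489 0.0489 0.049  0.049 ] foot gx [-0.0183  0.0193]
grip gy [-0.021   0.0211] gx [-0.0125  0.0129]
35 273.0 187.0 gx 0.02 gy -0.0085 -0.0109 -0.006 z 0.1296
40 236.5 187.0 gx -0.0193 gy -0.0079 -0.0105 -0.0056 z 0.1295
foot max gy [0.0487 0.0491 0.0492 0.0492 0.0492] foot gx [-0.018   0.0195]
grip gy [-0.0211  0.021 ] gx [-0.0126  0.0128]
```

Tab offset is −8.2 mm at 55.6 mm above the dial centre, so the index is about 0.145 rad toward the gauge's −y end. The gauge must therefore lean about 0.145 rad toward +y. Now gripping it.

move_arm(
  gripper=[1,1,1,1,1,1,-1,-1,-1,-1,-1,-1,-1,-1,-1,-1],
  offset=[
    [0,3,30],
    [0,0,30],
    [0,0,30],
    [0,0,25],
    [0,0,8],
    [0,0,0],
    [0,0,0],
    [0,0,0],
    [0,0,0],
    [0,0,0],
    [0,0,0],
    [0,0,0],
    [0,0,0],
    [0,0,0],
    [0,0,0],
    [0,0,0],
  ],
  turn=[0,0,0,0,0,0,0,0,0,0,0,0,0,0,0,0],
  squeeze=40,
)

```text
time_s: 18.5
tool_pos: [0.5337, -0.3557, 0.1491]
tcp_rot: [-3.141, -0.0, 1.349]
force: [-0.8, 0.8, -0.3]
width: 0.0261
gripper_force: 40.0
```

move_arm(
  gripper=[-1,-1,-1,-1,-1,-1,-1,-1,-1,-1,-1,-1,-1,-1,-1,-1,-1,-1,-1,-1],
  offset=[
    [0,0,-40],
    [0,0,-40],
    [0,0,-40],
    [0,0,-40],
    [0,0,0],
    [29,0,0],
    [29,0,0],
    [29,0,0],
    [29,0,0],
    [29,0,0],
    [29,0,0],
    [29,0,0],
    [29,0,0],
    [29,0,0],
    [29,0,0],
    [29,0,0],
    [29,0,0],
    [29,0,0],
    [0,0,0],
    [0,0,0],
  ],
  turn=[0,0,0,0,-0.145,0,0,0,0,0,0,0,0,0,0,0,0,0,0,0],
)

```text
time_s: 20.5
tool_pos: [0.5621, 0.0206, 0.3084]
tcp_rot: [-3.14, 0.001, 1.495]
force: [0.4, -0.8, -3.7]
width: 0.0259
gripper_force: 40.0
```

move_arm(
  gripper=[-1,-1,-1,-1],
  offset=[
    [0,0,12],
    [0,0,12],
    [0,0,0],
    [0,0,0],
  ],
  turn=[0,0,0,0],
)

```text
time_s: 20.9
tool_pos: [0.5623, 0.0196, 0.2843]
tcp_rot: [-3.14, 0.0, 1.493]
force: [-0.1, -0.0, -5.2]
width: 0.0257
gripper_force: 40.0
```

Run:
```python
from h import *
o=ctrl.observe(); print(o["tool_pos"],o["tcp_rot"],o["force"],o["width"])
a=cap("scene");w=cap("wrist");np.savez("w6.npz",sP=a["P"],wP=w["P"],s=a["img"],w=w["img"])
A=cv2.resize(a["img"][95:215,180:310],None,fx=3,fy=3,interpolation=cv2.INTER_CUBIC)
B=w["img"][:360,60:460];im=np.hstack([A,B]);cv2.imwrite("pics/s6.png",im);print(im.shape)
```

```text
[0.56226499 0.01958798 0.2842641 ] [-3.13978605e+00  2.08147254e-04  1.49290302e+00] [-0.07151679 -0.03144923 -5.22748691] 0.025720568973836736
(360, 790, 3)
```

View pics/s6.png

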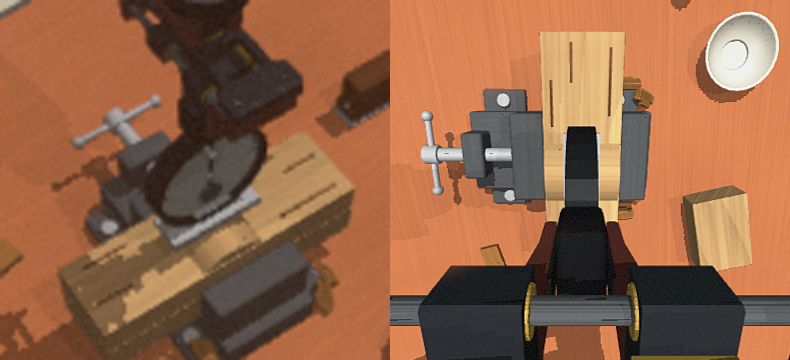

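The gauge hangs upright over the knot: foot at about (210,215) in the scene view, and level along the stud in the wrist view. Lowering to contact.

move_arm(
  gripper=[-1,-1,-1,-1,-1],
  offset=[
    [0,0,5],
    [0,0,3],
    [0,0,1],
    [0,0,0],
    [0,0,0],
  ],
  turn=[0,0,0,0,0],
)

```text
time_s: 21.5
tool_pos: [0.5628, 0.0202, 0.2763]
tcp_rot: [3.141, -0.0, 1.494]
force: [-1.2, -0.2, -4.9]
width: 0.0257
gripper_force: 40.0
```

move_arm(
  gripper=[-1,-1,-1,-1],
  offset=[
    [0,0,1],
    [0,0,1],
    [0,0,0],
    [0,0,0],
  ],
  turn=[0,0,0,0],
)

```text
time_s: 21.9
tool_pos: [0.5627, 0.0202, 0.2742]
tcp_rot: [-3.142, 0.0, 1.494]
force: [-0.3, 0.8, -4.2]
width: 0.0254
gripper_force: 40.0
```

move_arm(
  gripper=[-1,-1,-1,-1],
  offset=[
    [0,0,1],
    [0,0,1],
    [0,0,0],
    [0,0,0],
  ],
  turn=[0,0,0,0],
)

```text
time_s: 22.3
tool_pos: [0.5629, 0.0202, 0.2741]
tcp_rot: [3.141, -0.0, 1.494]
force: [-3.5, 0.6, 9.0]
width: 0.0259
gripper_force: 40.0
```

move_arm(
  gripper=[-1,-1,-1,-1,-1,-1,-1,-1,-1,-1,-1],
  offset=[
    [0,0,0],
    [0,0,0],
    [2,0,0],
    [2,0,0],
    [2,0,0],
    [2,0,0],
    [2,0,0.2],
    [2,0,0.2],
    [0,0,0],
    [0,0,0],
    [0,0,0],
  ],
  turn=[0,0,0,0,0,0,0,0,0,0,0],
  squeeze=18,
)

```text
time_s: 23.4
tool_pos: [0.564, 0.0321, 0.2734]
tcp_rot: [3.14, 0.0, 1.494]
force: [-2.8, 1.2, 5.9]
width: 0.0259
gripper_force: 18.0
```

```bash
cat > tilt.py <<'E'
from h import *
o=ctrl.observe(); T=o["tool_pos"]; print(T,o["tcp_rot"],o["force"],o["width"])
ey=np.array([.077,.997]);ex=np.array([.997,-.077]);K=np.array([.562,.020])
w=cap("wrist");P=w["P"];q=P[...,:2]-K;gx=q@ex;gy=q@ey;z=P[...,2]
# foot top strip beside housing (|x| 13..18), and housing-rim top (|x|<8)
m=(abs(gx)>.0135)&(abs(gx)<.017)&(gy>.01)&(gy<.07)&(z>.124)&(z<.16)
if m.sum()>10:
  p=np.polyfit(gy[m],z[m],1); r=z[m]-np.polyval(p,gy[m]); k=abs(r)<.003
  p=np.polyfit(gy[m][k],z[m][k],1); print("foot slope",np.arctan(p[0]),"n",k.sum(),"std",r[k].std(),"gy range",gy[m][k].min(),gy[m][k].max(),"z at 0",p[1])
h=(abs(gx)<.008)&(gy>.03)&(gy<.09)&(z>.15)&(z<.262)
# circle fit radius 62 in (gy,z)
from scipy.optimize import least_squares
f=least_squares(lambda c:np.hypot(gy[h]-c[0],z[h]-c[1])-.062,[.01,.2],loss="soft_l1",f_scale=.001)
print("dial centre",f.x,"n",h.sum(),"rms",np.sqrt(np.mean(f.fun**2)))
tcp=np.array([(T[:2]-K)@ey,T[2]+.0187]); d=tcp-f.x; print("lean from centre->pivot",np.arctan2(d[0],d[1]),"len",np.hypot(*d),"tcp y",tcp[0])
E
python3 tilt.py
```

```text
[0.56396965 0.03211771 0.27336829] [3.14029320e+00 8.23218463e-05 1.49395758e+00] [-2.79790781  1.18298585  5.88524471] 0.02591276216005076
foot slope -0.06328777363898042 n 65 std 0.0007589599081088964 gy range 0.010905957035911337 0.04996870542594017 z at 0 0.1346271142964401
dial centre [0.00451028 0.19874288] n 1566 rms 0.0005375012673565234
lean from centre->pivot 0.08256246802035219 len 0.09364439145984159 tcp y 0.012233015464934738
```

It is rolling as planned: foot slope −0.063 after 12 mm, expected about −0.073. Continuing.

move_arm(
  gripper=[-1,-1,-1,-1,-1,-1,-1,-1,-1,-1,-1],
  offset=[
    [2,0,0.1],
    [2,0,0.1],
    [2,0,0.1],
    [2,0,0.1],
    [2,0,0.1],
    [2,0,0.1],
    [0.5,0,0],
    [0,0,0],
    [0,0,0],
    [0,0,0],
    [0,0,0],
  ],
  turn=[0,0,0,0,0,0,0,0,0,0,0],
)

```text
time_s: 24.55
tool_pos: [0.5649, 0.0447, 0.2721]
tcp_rot: [3.141, -0.0, 1.494]
force: [-2.9, -0.9, 4.7]
width: 0.0258
gripper_force: 18.0
```

move_arm(
  gripper=[-1,-1,-1,-1,-1,-1,-1,-1,-1,-1,-1,-1,-1,-1,-1,-1,-1,-1,-1,-1],
  offset=[
    [0,0,0],
    [0,0,0],
    [0,0,0],
    [0,0,0],
    [0,0,0],
    [0,0,0],
    [0,0,0],
    [0,0,0],
    [0,0,0],
    [0,0,0],
    [0,0,0],
    [0,0,0],
    [0,0,0],
    [0,0,0],
    [0,0,0],
    [0,0,0],
    [0,0,0],
    [0,0,0],
    [0,0,0],
    [0,0,0],
  ],
  turn=[0,0,0,0,0,0,0,0,0,0,0,0,0,0,0,0,0,0,0,0],
  squeeze=30,
)

```text
time_s: 26.55
tool_pos: [0.5648, 0.0446, 0.2721]
tcp_rot: [3.141, 0.0, 1.494]
force: [-2.4, -0.9, 5.9]
width: 0.0256
gripper_force: 30.0
```

```bash
python3 tilt.py
python3 - <<'E'
from h import *
ims=[cap("scene")["img"][110:190,200:290].astype(np.float32) for _ in range(6)]
cv2.imwrite("pics/s7.png",cv2.resize(np.clip(np.mean(ims,0)*1.5,0,255).astype(np.uint8),None,fx=7,fy=7,interpolation=cv2.INTER_CUBIC))
E
```

```text
[0.56480524 0.04459252 0.27210237] [3.14085560e+00 1.07104780e-04 1.49387984e+00] [-2.35531276 -0.94283269  5.86348913] 0.025587874221868638
foot slope -0.14315922220193486 n 44 std 0.0006200404475299153 gy range 0.020083801270463598 0.04975744033594345 z at 0 0.13545361998996552
dial centre [0.00984837 0.19857922] n 1535 rms 0.0005218200892885441
lean from centre->pivot 0.16003657152154177 len 0.09341688478881996 tcp y 0.024734749511676712
```

View pics/s7.png

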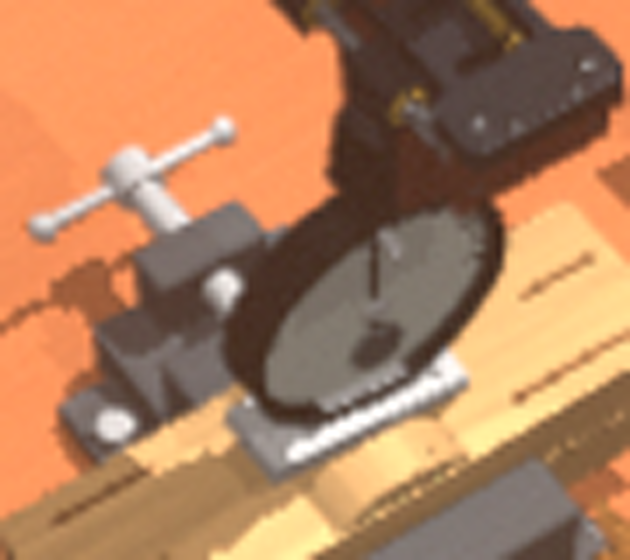

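The gauge leans toward +y with its pointer plumb at about x=376 (y 235–345), and the clip tab is a bright spot at about (388,243). I'll check the tab's position against the prediction.

Run:
```python
from h import *
c=cap("scene"); ims=np.mean([cap("scene")["img"].astype(float) for _ in range(5)],0)
ey=np.array([.077,.997]);ex=np.array([.997,-.077]);K=np.array([.563,.020])
def W(gx,gy,z): return (*(K+ex*gx+ey*gy),z)
C=(.0098,.1986)
def pc(gx,d,r):  # d: lean to +y of direction
    u,v=proj(c,W(gx,C[0]+r*np.sin(d),C[1]+r*np.cos(d))); return round((u-200)*7+3,0),round((v-110)*7+3,0)
print("hub",pc(.012,0,0),"tip",pc(.012,0,.05),"foot +x end corners",[tuple(round(t) for t in ((np.array(proj(c,W(.019,C[0]-.064*np.sin(.148)+s*.05*np.cos(.148),C[1]-.064*np.cos(.148)-s*.05*np.sin(.148)))) -[200,110])*7+3)) for s in(-1,1)])
for d in(-.1,-.05,0,.05,.1): print(d,"tab in/out",pc(.012,d,.055),pc(.023,d,.055))
np.set_printoptions(linewidth=200)
print(ims[138:166,246:266].mean(2).astype(int))
```

```text
hub (np.float64(386.0), np.float64(310.0)) tip (np.float64(386.0), np.float64(236.0)) foot +x end corners [(277, 467), (473, 372)]
-0.1 tab in/out (np.float64(374.0), np.float64(236.0)) (np.float64(391.0), np.float64(255.0))
-0.05 tab in/out (np.float64(380.0), np.float64(232.0)) (np.float64(397.0), np.float64(251.0))
0 tab in/out (np.float64(386.0), np.float64(229.0)) (np.float64(402.0), np.float64(248.0))
0.05 tab in/out (np.float64(392.0), np.float64(226.0)) (np.float64(408.0), np.float64(245.0))
0.1 tab in/out (np.float64(398.0), np.float64(223.0)) (np.float64(414.0), np.float64(242.0))
[[ 74  42  35  36  36  31  30  33  31  33  34  38  39  37  39  37  35  35  39  40]
 [ 46  36  35  36  34  32  34  32  32  32  35  38  39  37  39  35  36  45  48  42]
 [ 39  34  33  36  33  34  34  33  32  31  32  39  39  46  54  51  56  72  64  50]
 [ 37  38  36  35  34  35  32  34  31  37  39  52  55  70  73  74  77  81  76  65]
 [ 35  38  37  35  36  35  35  36  51  57  57  70  73  73  72  73  78  81  79  71]
 [ 36  37  36  37  37  34  35  41  82  87  77  73  74  74  73  73  78  80  80  80]
 [ 3
[... 1122 characters left out ...]
59  77  80  78  66  46  37  33  63]
 [ 80  82  81  81  79  64  51  45  43  44  44  67  78  76  64  44  38  36  54 102]
 [ 81  80  80  82  71  55  45  43  44  44  51  75  78  60  39  39  36  65 107 132]
 [ 80  80  80  78  59  47  46  43  44  50  68  76  59  42  38  36  64 127 147 141]
 [ 80  80  79  75  54  44  43  47  54  72  84  66  45  39  39  55 125 160 164 150]
 [ 79  80  80  76  69  55  55  65  81  91 100  82  49  40  59  95 144 164 166 162]
 [ 79  80  80  81  77  78  85  92  99 105  95  90  55  60 111 120 121 159 168 160]
 [ 81  81  80  83  85  92  99 105  97 104  66  47  67 108 157 166 168 160 157 122]
 [ 79  83  84  91  99  99  93 105  68  45  60  98 127 160 167 160 157 122 108  89]]
```

Run:
```python
from h import *
c=cap("scene"); d=np.load("m1.npz"); im=d["s"].astype(float).mean(2)
yaw=np.radians(77.6);ey=np.array([np.cos(yaw),np.sin(yaw)]);ex=np.array([ey[1],-ey[0]]);K=np.array([.5328,-.3557])
def pr(gx,i,r): return np.round(proj(c,(*(K+ex*gx-ey*r*np.sin(i)),.074+r*np.cos(i))),1)
print("hub",pr(.012,0,0),"tip",pr(.012,0,.05))
for i in(.1,.145,.19): print(i,pr(.012,i,.055),pr(.023,i,.055))
u,v=map(int,pr(.012,0,.05)); np.set_printoptions(linewidth=220)
print(v-6,u-14);print(im[v-6:v+20,u-14:u+10].astype(int))
```

```text
hub [139.8 244.5] tip [135.3 237.4]
0.1 [132.9 237.5] [134.2 241. ]
0.145 [132.1 238. ] [133.3 241.4]
0.19 [131.2 238.4] [132.5 241.9]
231 121
[[ 51  43  40  42  42  37  37  39  32  37  36  39  40  39  33  38  30  36  37  42  43  42  44  42]
 [ 52  46  37  36  38  37  34  29  35  41  37  37  39  40  33  34  34  38  39  40  38  40  44  39]
 [ 83  49  37  38  33  36  40  38  33  34  37  37  38  34  35  31  38  33  41  41  41  42  41  37]
 [ 96  55  38  33  39  37  37  36  32  33  32  35  28  37  32  31  39  32  41  41  41  46  45  54]
 [ 66  41  39  35  37  33  40  35  37  37  39  29  36  39  38  38  38  44  50  54  58  70  77  81]
 [ 44  40  37  36  37  35  35  38  34  36  38  35  39  35  40  51  54  68  79  80  79  78  75  76]
 [ 37  38  36  39  39  40  38  33  33  35  36  44  43  38  52  73  79  79  79  77  78  73  81  78]
 [ 37  34  40  35  34  31  40  39  36  43  59  66  62  59  50  68  76  79  79  81  77  79  79  79]
 [ 37  40  38  40  35  39  42  38  40  58 100  97  81  76  53  46  70  75  81  80  78  79  80  78]
 [ 41  35  38  41  38  36  37  54  68  76 106 117  91  79  60  39 
[... 917 characters left out ...]
4  79]
 [ 75  68  74  78  80  75  78  78  77  81  79  77  80  78  79  79  68  55  53  55  71  76  89 100]
 [ 67  75  78  80  77  80  79  78  75  77  76  75  76  80  75  78  76  77  80  92 102  99  96  94]
 [ 73  77  80  78  75  74  77  77  81  76  79  77  77  79  77  81  86  90 101 100  97  84  78  61]
 [ 57  68  74  71  76  74  77  74  79  73  75  76  70  68  54  80  99  99  94  83  66  54  47  58]
 [ 28  40  41  53  60  57  58  59  63  52  50  49  43  35  38  72  90  73  56  46  60  74  75  99]
 [ 36  34  35  36  35  32  38  41  32  38  38  34  36  36  34  47  41  52  60  72  98 103 105 103]
 [ 46  33  39  33  33  37  40  32  36  36  37  45  49  58  55  58  65  88 101 106 104 106 104  96]]
```

Run:
```python
from h import *
def an(P,yaw,K,name,zc):
    ey=np.array([np.cos(yaw),np.sin(yaw)]);ex=np.array([ey[1],-ey[0]])
    q=P[...,:2]-K;gx=q@ex;gy=q@ey;z=P[...,2]
    r=np.hypot(gy,z-zc)
    m=(abs(gx)<.05)&(r<.04); x0=np.median(gx[m])           # dial face
    rim=(abs(gx-x0)<.006)&(r<.075)&(z>zc-.05)&(z<zc+.05)
    # rim silhouette left/right of the dial -> centre
    cy=[]
    for zz in np.arange(zc-.03,zc+.03,.005):
        k=(abs(gx-x0)<.005)&(abs(z-zz)<.004)&(abs(gy)<.08)
        if k.sum()>5: cy.append((gy[k].min()+gy[k].max())/2)
    t=(gx-x0>.004)&(gx-x0<.018)&(abs(gy-0)<.03)&(z>zc+.035)&(z<zc+.062)
    print(name,"face gx",x0.round(4),"centre gy",np.mean(cy).round(4),np.std(cy).round(4),"tab n",t.sum(),"gy",gy[t].mean().round(4),gy[t].std().round(4),"z-zc",(z[t]-zc).mean().round(4))
d=np.load("m1.npz"); an(d["sP"],np.radians(77.6),np.array([.5328+.0035,-.3557-.004]),"start",.074)
P=np.mean([cap("scene")["P"] for _ in range(4)],0)
an(P,np.radians(85.6),np.array([.563+.0035,.020+.0098-.004]),"now",.1986)
```

```text
start face gx 0.0012 centre gy 0.0015 0.0016 tab n 56 gy -0.0008 0.0164 z-zc 0.0556
now face gx 0.0017 centre gy -0.0012 0.0022 tab n 46 gy -0.0043 0.0152 z-zc 0.0556
```

```bash
python3 -c "
from station import ctrl,ticket
o=ctrl.observe();print(o['tool_pos'],o['force'],o['gripper_force']);print(ticket.sign_off())"
```

```text
[0.56481552 0.04456418 0.27211731] [-1.92238857 -0.79363564  5.43292688] 30.002317428588867
the job is handed in; nothing more can be done
None
```

The job is handed in, verdict not shown: chips off the stud, scraper upright on the bench, and the gauge gripped with its foot pressed on the knot at about 0.15 rad of lean. I estimate the pointer is within about 0.02 rad of the notch; the fit was too fine to confirm directly by camera.

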